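Turn a job tag over through the twisted chute into the case pan

ROBOT

A 6-joint arm with a two-finger parallel gripper is mounted at the origin on the work surface. World frame = base frame: x ahead of the robot, y to its left, z up, the work surface at z = 0. Lengths are in m, angles in rad, forces in N, time in s.
With the tool pointing down it reaches from about 0.25 to 0.725 m from the base axis. Payload 4 kg.
Tool frame: the origin (TCP) lies between the finger pads; the fingertips stand 8 mm ahead of it and the grasp point (between the pads) lies 11 mm behind it; z points along the fingers, y is the direction in which the jaws open and shut (so a half turn about z gives the same grasp; the last joint's range is limited). The gripper opens to 85 mm and grips with 20 to 120 N. Pads are 22 mm wide; open, the fingers measure 114 mm over their backs; the gripper's body (76 mm by 85 mm) begins 54 mm behind the grasp point. The pads swing forward as they close: fully open they stand 13 mm farther back than shut.
Start: joints at [1.196, 0.241, 0.005, 1.335, 0, 1.571], TCP at [0.183, 0.465, 0.239] pointing down, gripper open.
Joint ranges: [-2.72, 2.72], [-1.05, 1.87], [-1.09, 1.28], [-1.99, 2.15], [-1.42, 1.44], [-3.14, 3.14]. Speed limits (rad/s): [2.79, 2.79, 3.14, 3.14, 3.14, 3.14].

INTERFACE

Orientations are given as a unit quaternion [x, y, z, w].
In Python, from workcell import * gives the robot as it stands.
- The arm moves only by the tool send_rows, never from a script. Its argument "increments" is a list that holds one entry, the list of rows, each a list of 6 numbers: the shift along the tool's x, y, z in units of 50 mm (1.0 is 50 mm), then the turn, a rotation vector about the tool's x, y, z in units of 10 degrees (1.0 is 10 degrees). In form: [[[x, y, z, ax, ay, az], ...]]. A call has 1 to 8 rows; each row shifts and turns the commanded pose from where the row before left it, along the tool's axes as they then stand; what a row does not reach is not made up. A row lasts 1/8 s, in which the tool goes at most 62.5 mm and 10.7 degrees, less where a joint would pass 70% of its speed; a pose out of reach is approached as far as the arm can. A call with a number of a shift or a turn outside -1 to 1 is refused whole. A call with a gripper value outside its range is refused whole. "grip" is the closure, from 0 (fully open) to 1 (shut), set as the call begins (left out, the last holds). The fingers move at their own pace and stop on an object; the grip force is fixed at half the most. Time passes only in rows, so rows that do not move let the fingers close. It gives the time, the measured TCP pose, the force and the opening at its end, in the units of the state.
- get_obs(): the state, without advancing time (a new reading comes with each control period).
- camera(name): name is "scene" or "top"; returns a dict with "color" (480x640x3 uint8, red, green, blue), "z_map" (480x640 float32, m along the optical axis (not along the pixel's ray), 0 where there is no reading), "intrinsics" (3x3 intrinsics, pixels), "dist" ([k1, k2, p1, p2, k3] as OpenCV has them; the pictures are not rectified), "pose" (4x4, takes a point from camera to world coordinates). Camera axes: x right, y down, z forward; pixel columns grow to the right and rows downward; lengths in m; the calibration is good to about 2 mm. A picture is of the moment at which its call begins.
- job_done(): hands the job in, once; it reports no verdict.
The state is a dict: "clock": time; "joint_pos": joint angles; "joint_vel": joint speeds; "tau": joint torques, N m; "eef_pos": TCP position; "tool_rot": TCP orientation; "ft_force": force on the tool from outside, world axes, zero at the start; "ft_torque": the same for the moment, N m; "grip_width": finger opening in m.
Only numpy, scipy, OpenCV 4.12 (cv2) and the standard library are available. Lean on these libraries where they do the work, as an engineer would, in place of code of your own. Each camera call takes 0.05 s, during which the arm holds its last target.

TASK

Press the orange tab down to tip the tag magazine fully, so that the job tag slides out of its covered end to the open mouth; then take the tag there and drop it on edge down through the twisted slot of the turning chute, the right way round, so that it ends up lying flat in the blue pan at the chute's foot with its green face up. Leave the other things on the bench where they are.

Things in the scene. Friction and masses are not known exactly. Their poses are not given: they have to be found in the camera images.
- magazine (a joint): tilt of the tag magazine (rad): 0 = level as at the start, 0.45 = fully tipped, mouth and orange tab down, against its stop. A friction hinge: about 1 N on the tab moves it, and it stays where it is left.
- tab (a point): centre of the top face of the orange press tab at the mouth end of the magazine: 40 mm wide, clear to press from 65 to 107 mm from the hinge axis; this point is 88 mm from it. Axes: x along the magazine from mouth to closed end, y across, z up out of the magazine; they tilt with it. Level, it is 91 mm above the table.
- trough (a point): middle of the floor of the magazine's open mouth, where the tag comes to rest after sliding down (tag centre 18 mm above, along z); axes as the tab. Open-topped trough 8 mm wide inside, 14 outside, 44 mm long, side walls 10 mm high, end stop 13 mm high at the tab side. The tag, 36 mm high, stands on edge in it, its upper 26 mm free on both sides.
- magazine_hinge (a point): on the hinge axis (along y) of the magazine, 90 mm above the table, 47 mm from the trough point; axes as the tab. From 16 mm on the mouth side of it to 44 mm beyond, the magazine is a clear covered tube, closed at the back, 14 mm wide, 45 mm high. Two aluminium posts (22 mm in x, 46 mm overall across y) stand at the hinge, up to 102 mm above the table.
- tag_center (a point): centre of the job tag, a very slippery coated metal plate 26 mm (its x, lengthwise in the magazine) by 5 mm (its y, thickness) by 36 mm (its z, upright in the magazine), about 14 g. The green face looks to its +y, the white face to -y. It starts standing on edge inside the covered tube; its axes then agree with the magazine's.
- chute_mouth (a point): centre of the top rim of the turning chute's funnel, 297 mm above the table. Chute axes: x points the way the tag leaves towards the blue pan, y along the slot's width, z up. The funnel, about 30 (x) by 44 mm (y), narrows over 20 mm to the slot, 13 (x) by 31 mm (y). The tag goes in on edge: 36 mm side upright, 26 mm side along y, thickness along x.
- slot_middle (a point): on the vertical axis of the slot, 185 mm up, chute axes. Steel rods form the slot and twist half a turn about the vertical from 275 down to 95 mm; a curve below lays the tag on its back as it slides out to +x. The face that looks to chute -x (away from the pan) on entering the mouth ends up on top. Two 10 mm columns at x -30, y +-34 mm, 270 mm high.
- pan_floor (a point): centre of the inner floor of the blue pan fixed at the chute's foot, 4 mm above the table, 127.5 mm along chute +x from the slot's axis; chute axes. Inside 107 mm (x) by 76 mm (y), walls 42 mm high on three sides, open at the chute side.
- jar: bystander: amber jar, 44 mm across, 55 mm high, behind the magazine; origin at the centre of its underside
- dropper: bystander: white bottle with blue cap, 36 mm across, 85 mm high, beside the magazine; origin at the centre of its underside
- plaster_cup: bystander: green cup, 56 mm across, 55 mm high, by the chute; origin at the centre of its underside
- investment_ring: bystander: brick-coloured solid cylinder, 52 mm across, 50 mm high, by the chute; origin at the centre of its underside
- case_pan: bystander: loose blue case pan 110 x 80 x 35 mm, behind the magazine to one side; origin at the centre of its underside
- liquid_can: bystander: aluminium can, 60 mm across, 80 mm high, behind the chute; origin at the centre of its underside

How it is judged:
On the way, in this order (a step that is already met when the one before it is completed fails the run):
1. the magazine is tipped and the tag has slid out to its open mouth (value of joint magazine above 0.36 rad and distance between tag_center and trough below 0.026 m), for 0.1 s.
2. the tag falls through the twisted slot (horizontal distance between tag_center and slot_middle below 0.012 m and z of tag_center in the frame of slot_middle between -0.08 and 0.06 m).
At the end, for the whole second after the job is handed in: The tag lies still and flat (within 0.2 rad) on the floor of the blue pan at the chute's foot, its centre within the pan (up to 55 mm along and 40 mm across from the pan's centre) and less than 12 mm above its floor, green face up (x of tag_center in the frame of pan_floor between -0.055 and 0.055 m and y of tag_center in the frame of pan_floor between -0.04 and 0.04 m and z of tag_center in the frame of pan_floor below 0.012 m and angle between tag_center's own y axis and vertical below 0.2 rad and linear speed of tag below 0.02 m/s); the robot touches nothing.
It fails at once if a bystander is pushed more than 30 mm (distance of any of jar, dropper, plaster_cup, investment_ring, case_pan, liquid_can from where it was at the start of the episode above 0.03 m).
It fails at once if a bystander is tipped over (angle between any of jar, dropper, plaster_cup, investment_ring, case_pan, liquid_can's own z axis and vertical above 0.5 rad).
It also fails if it takes over 51 s, if anything falls off the work surface, if the arm or the gripper's body presses on something with over 40 N, if the wrist force passes 120 N, or if a joint passes its speed limit or range.

## Working session

There is one attempt and no reset: what is moved stays moved. The work goes in short steps, Python scripts to look and compute and a tool call to move; the robot and the scene stay as the last step left them, time stands still between calls to the robot, and variables do not carry over. Pictures are saved under pics/ and viewed, and the job is handed in when it is done.

Besides the shell and the picture viewer there is one more tool, called as name(argument=value, ...) on one line, values as JSON. send_rows: Moves the arm, as the interface text tells. Its arguments: {"type":"object","properties":{"increments":{"type":"array"},"grip":{"type":"number"}},"required":["increments"]}

```bash
mkdir -p pics; ls; cat > h.py <<'E'
from workcell import *
import numpy as np, cv2
def snap(n,f):
    c=camera(n); cv2.imwrite('pics/'+f+'.png',c['color'][:,:,::-1]); np.savez('pics/'+f+'.npz',**{k:np.asarray(v) for k,v in c.items()}); return c
def load(f): return dict(np.load('pics/'+f+'.npz'))
def rays(c,uv):
    uv=np.asarray(uv,float).reshape(-1,1,2)
    p=cv2.undistortPoints(uv,c['intrinsics'],c['dist']).reshape(-1,2)
    d=np.c_[p,np.ones(len(p))]
    return c['pose'][:3,3], d@c['pose'][:3,:3].T
def onz(c,uv,z):
    o,d=rays(c,uv); return o+d*((z-o[2])/d[:,2])[:,None]
def depth(c,uv):
    o,d=rays(c,uv); uv=np.asarray(uv,int).reshape(-1,2)
    return o+d*c['z_map'][uv[:,1],uv[:,0]][:,None]
def proj(c,P):
    T=np.linalg.inv(c['pose']); r,_=cv2.Rodrigues(T[:3,:3])
    return cv2.projectPoints(np.asarray(P,float).reshape(-1,3),r,T[:3,3],c['intrinsics'],c['dist'])[0].reshape(-1,2)
E
python3 - <<'E'
from h import *
print(get_obs())
for n in('scene','top'):
    c=snap(n,n+'0'); print(n,c['pose'].round(3),c['intrinsics'],c['dist'])
E
```

```text
pics
{'clock': 0.0, 'joint_pos': array([1.19599436e+00, 2.41434811e-01, 3.69962396e-03, 1.33518602e+00,
       5.36791643e-06, 1.57080363e+00]), 'joint_vel': array([-1.24109423e-03,  6.48297689e-05, -9.20565503e-04,  8.61577340e-05,
        5.38263868e-04,  5.98672309e-07]), 'tau': array([ 1.64516950e-03, -3.72323728e+01,  2.52405113e+01,  1.70256360e-02,
        1.36767298e-04, -1.02009400e-05]), 'eef_pos': array([0.18281493, 0.46471178, 0.23839264]), 'tool_rot': array([ 1.86309504e-01,  9.82490529e-01, -1.04334053e-03, -2.00572362e-04]), 'ft_force': array([0.14023427, 0.01338627, 0.12097724]), 'ft_torque': array([0.00617966, 0.03446757, 0.02292093]), 'grip_width': 0.08520644022989604}
scene [[ 0.416  0.573 -0.706  1.345]
 [ 0.909 -0.279  0.309 -0.309]
 [-0.02  -0.771 -0.637  0.85 ]
 [ 0.     0.     0.     1.   ]] [[512.65364251   0.         321.16922468]
 [  0.         512.65364251 240.92211971]
 [  0.           0.           1.        ]] [-0.09197272  0.          0.          0.          0.        ]
top [[ 2.900e-02 -9.810e-01  1.910e-01  4.240e-01]
 [-1.000e+00 -3.000e-02 -4.000e-03  1.000e-03]
 [ 1.000e-02 -1.910e-01 -9.820e-01  1.106e+00]
 [ 0.000e+00  0.000e+00  0.000e+00  1.000e+00]] [[504.17786423   0.         323.2433905 ]
 [  0.         504.17786423 237.05640869]
 [  0.           0.           1.        ]] [-0.02365229  0.          0.          0.          0.        ]
```

View pics/scene0.png

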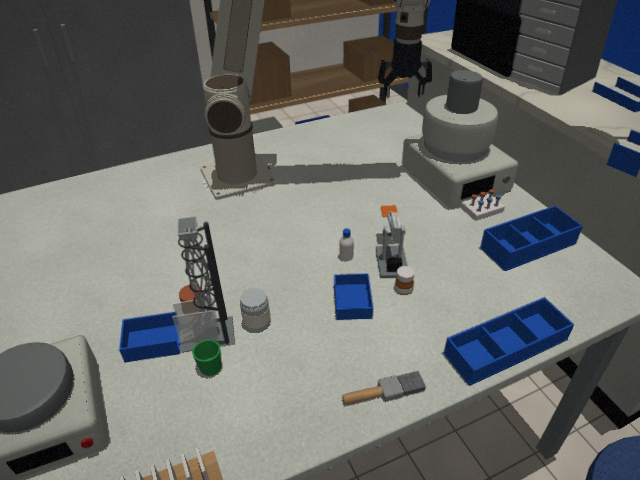

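View pics/top0.png

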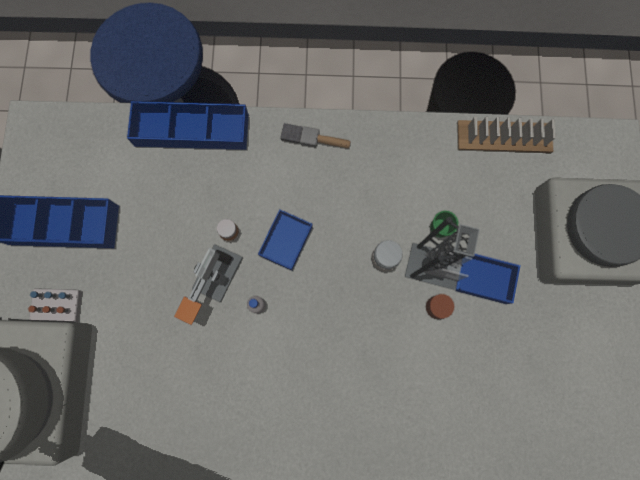

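The top view shows the magazine around (210,275) with its orange tab at (190,310), and the chute around (445,258) with the pan to its right at (490,278). I'll zoom in.

```bash
python3 - <<'E'
import cv2
t=cv2.imread('pics/top0.png');s=cv2.imread('pics/scene0.png')
def z(i,x,y,w,h,k):return cv2.resize(i[y:y+h,x:x+w],None,fx=k,fy=k,interpolation=cv2.INTER_CUBIC)
cv2.imwrite('pics/a.png',z(t,165,210,110,125,4.5))
cv2.imwrite('pics/b.png',z(t,390,200,140,110,5))
cv2.imwrite('pics/c.png',z(s,330,190,100,110,5))
cv2.imwrite('pics/d.png',z(s,110,205,170,180,3.3))
E
```

```text
(no output)
```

View pics/a.png

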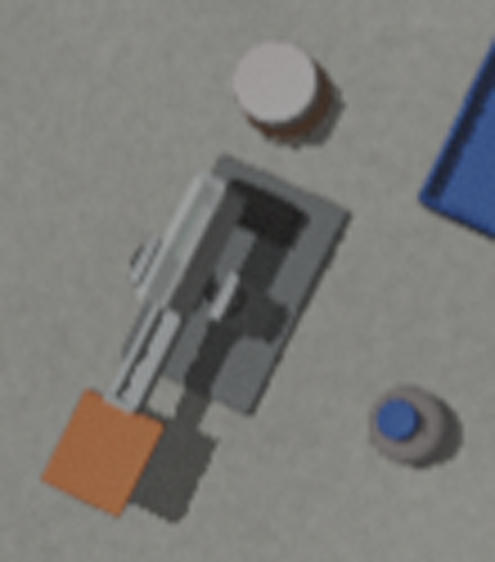

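View pics/b.png

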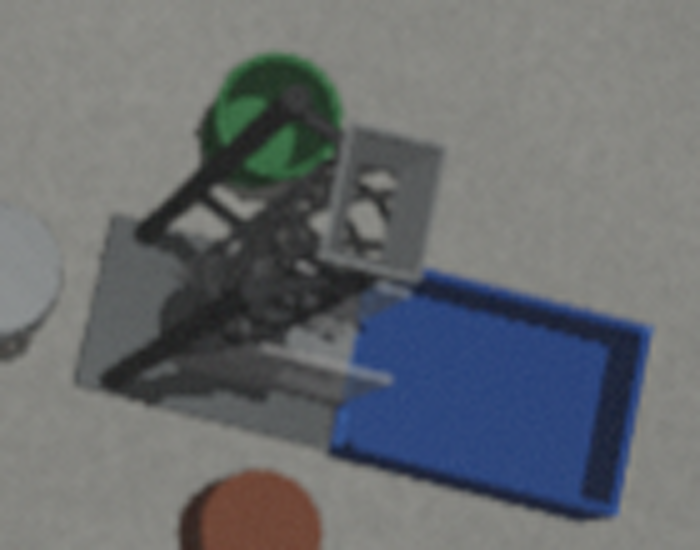

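View pics/c.png

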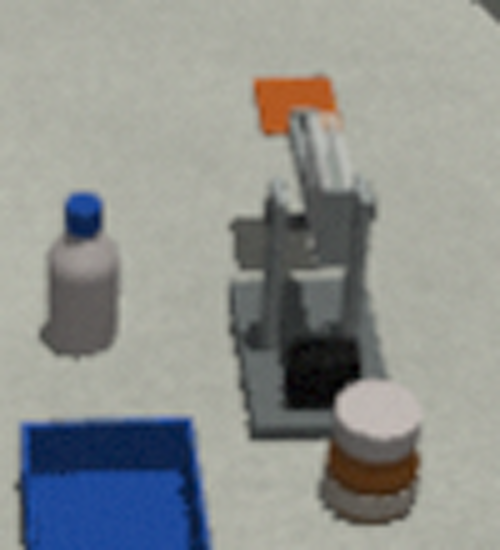

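View pics/d.png

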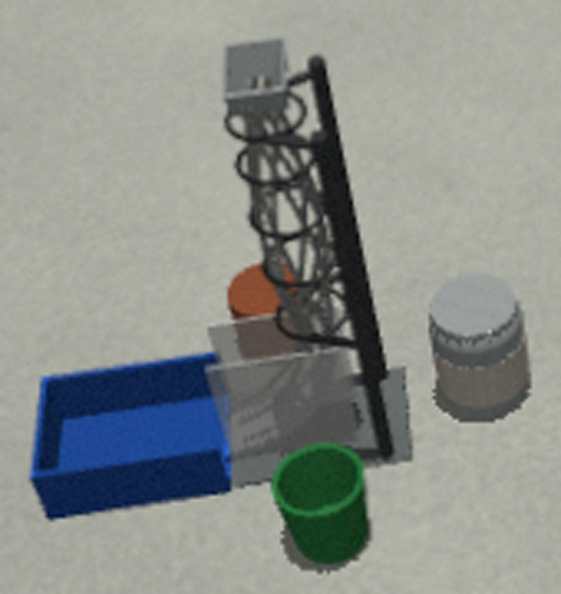

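```bash
cat > m.py <<'E'
from h import *
def mask(c,lo,hi):
    hsv=cv2.cvtColor(c['color'],cv2.COLOR_RGB2HSV); return cv2.inRange(hsv,np.array(lo),np.array(hi))
def big(m,roi):
    r=np.zeros_like(m);x,y,w,h=roi;r[y:y+h,x:x+w]=m[y:y+h,x:x+w]
    cs,_=cv2.findContours(r,cv2.RETR_EXTERNAL,cv2.CHAIN_APPROX_NONE);return max(cs,key=cv2.contourArea)
def rect(P):
    (cx,cy),(w,h),a=cv2.minAreaRect((P[:,:2]*1000).astype(np.float32)); return (cx,cy),(w,h),a
E
python3 - <<'E'
from m import *
for n,roi in(('top',(165,280,60,60)),('scene',(370,200,40,22))):
    c=load(n+'0'); m=mask(c,(3,120,90),(18,255,255)); k=big(m,roi); print(n,cv2.contourArea(k),rect(onz(c,k.reshape(-1,2),.091)))
    mm=cv2.moments(k); print(onz(c,[mm['m10']/mm['m00'],mm['m01']/mm['m00']],.091), depth(c,[[mm['m10']/mm['m00'],mm['m01']/mm['m00']]]))
c=load('top0')
# depth point clouds
H=480;W=640
vv,uu=np.mgrid[0:H,0:W]
for n in('top','scene'):
    c=load(n+'0'); uv=np.c_[uu.ravel(),vv.ravel()].astype(float); P=depth(c,uv); z=c['z_map'].ravel()
    s=(z>0)
    ch=s&(P[:,0]>.3)&(P[:,0]<.6)&(P[:,1]<-.15)&(P[:,1]>-.45)
    f=ch&(P[:,2]>.285)&(P[:,2]<.31); print(n,'funnel',f.sum(),P[f].mean(0) if f.any() else 0, rect(P[f]) if f.any() else 0)
    mg=s&(P[:,0]>.25)&(P[:,0]<.6)&(P[:,1]<.4)&(P[:,1]>.1)
    for a,b in((.06,.085),(.085,.097),(.097,.105),(.105,.12),(.12,.14)):
        g=mg&(P[:,2]>a)&(P[:,2]<b); print(a,g.sum(),P[g].mean(0) if g.any() else 0, rect(P[g]) if g.any() else 0)
E
```

```text
top 373.0 ((465.72479248046875, 263.72149658203125), (38.22377395629883, 42.707908630371094), 67.02082061767578)
[[0.46509918 0.26336184 0.091     ]] [[0.46503899 0.26297386 0.09250372]]
scene 93.0 ((470.3557434082031, 259.3858337402344), (37.87925338745117, 42.157814025878906), 64.02970123291016)
[[0.46440927 0.25858476 0.091     ]] [[0.46398682 0.25885729 0.09063589]]
top funnel 245 [ 0.57814122 -0.24018558  0.29240086] ((581.6961669921875, -236.7905731201172), (33.33234786987305, 43.019752502441406), 78.41313934326172)
0.06 107 [0.49599907 0.15110478 0.07086738] ((515.8790893554688, 176.77468872070312), (128.92056274414062, 35.75236129760742), 46.44076919555664)
0.085 661 [0.48231121 0.25012969 0.09137152] ((488.400634765625, 224.59335327148438), (134.56597900390625, 145.27513122558594), 40.7192497253418)
0.097 184 [0.52608415 0.23664277 0.10072607] ((532.1897583007812, 232.12977600097656), (50.437522888183594, 97.72283172607422), 84.18135833740234)
0.105 56 [0.55056029 0.22270973 0.1111353 ] ((534.2833862304688, 232.17559814453125), (39.7723388671875, 97.67733001708984), 81.78424
[... 342 characters left out ...]
59 0.07257748] ((522.385986328125, 182.47850036621094), (147.43197631835938, 27.410228729248047), 56.12928771972656)
0.085 238 [0.49768073 0.23801279 0.09080991] ((490.55517578125, 223.15133666992188), (138.72567749023438, 143.91864013671875), 41.259342193603516)
0.097 93 [0.54100107 0.22923516 0.10069783] ((534.113037109375, 230.66087341308594), (45.03199005126953, 107.53802490234375), 80.70386505126953)
0.105 55 [0.56657251 0.21734015 0.11232117] ((540.5955200195312, 238.24652099609375), (26.70833969116211, 105.57438659667969), 67.18651580810547)
0.12 130 [0.56224114 0.2205288  0.13227225] ((556.0805053710938, 223.74989318847656), (12.577938079833984, 65.65036010742188), 67.44294738769531)
```

```bash
python3 - <<'E'
from m import *
vv,uu=np.mgrid[0:480,0:640]
for n,roi in(('top',(448,245,80,70)),('scene',(115,305,70,60))):
    c=load(n+'0'); m=mask(c,(105,120,40),(125,255,255)); uv=np.c_[uu.ravel(),vv.ravel()].astype(float); P=depth(c,uv)
    x,y,w,h=roi; r=np.zeros_like(m); r[y:y+h,x:x+w]=1
    g=(m.ravel()>0)&(r.ravel()>0)
    for a,b in((-.005,.012),(.036,.052)):
        q=g&(P[:,2]>a)&(P[:,2]<b); print(n,'pan',q.sum(),P[q].mean(0),rect(P[q]))
    s=c['z_map'].ravel()>0
    # funnel rim by colour contour on plane
    ch=s&(np.abs(P[:,0]-.58)<.04)&(np.abs(P[:,1]+.24)<.04)&(P[:,2]>.27)&(P[:,2]<.31)
    mm=ch.reshape(480,640); print('funnel px bbox',uu[mm].min(),uu[mm].max(),vv[mm].min(),vv[mm].max(),P[ch][:,2].max())
t=load('top0')['color'][:,:,::-1];s=load('scene0')['color'][:,:,::-1]
cv2.imwrite('pics/e.png',np.hstack([cv2.resize(t[220:262,450:485],None,fx=10,fy=10,interpolation=cv2.INTER_NEAREST),cv2.resize(s[212:254,172:207],None,fx=10,fy=10,interpolation=cv2.INTER_NEAREST)]))
E
```

```text
top pan 1527 [ 0.55873634 -0.36441647  0.00412535] ((559.452392578125, -359.17193603515625), (117.83220672607422, 74.71348571777344), 81.4495620727539)
top pan 288 [ 0.54669676 -0.37465243  0.04122531] ((556.1588134765625, -359.05279541015625), (118.25182342529297, 82.82658386230469), 77.33662414550781)
funnel px bbox 441 478 222 260 0.29884620971203435
scene pan 1056 [ 0.54741856 -0.3627531   0.00505423] ((543.3533325195312, -371.7858581542969), (123.79654693603516, 130.8494415283203), 89.59254455566406)
scene pan 414 [ 0.55905237 -0.37113216  0.04046468] ((556.7835693359375, -362.25311279296875), (116.64495849609375, 88.47598266601562), 77.23927307128906)
funnel px bbox 178 205 217 242 0.2979772404792296
```

View pics/e.png

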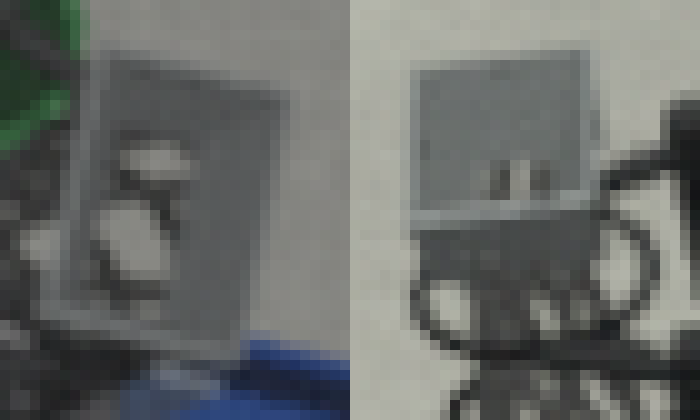

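```bash
python3 - <<'E'
from m import *
for n,o,q in(('top',(450,220),[(9.3,5.0),(29,9.2),(24.5,35.2),(4,31.7)]),('scene',(172,212),[(6.2,7),(24,5.3),(24.2,20.3),(6.2,22.8)])):
    c=load(n+'0'); uv=np.array(q)+o-.5; P=onz(c,uv,.297); print(n,(P*1000).round(1)[:,:2].tolist(),P.mean(0))
    for i in range(4):
        e=P[(i+1)%4]-P[i]; print(np.linalg.norm(e)*1000, np.degrees(np.arctan2(e[1],e[0])))
E
```

```text
top [[610.0, -224.9], [603.9, -257.4], [560.2, -248.7], [565.0, -215.1]] [ 0.58477733 -0.23651255  0.297     ]
33.07660068066988 -100.59675818030394
44.51933217729844 168.71073364549994
33.86518698392447 81.86697530340143
45.9900896453744 -12.210761379800184
scene [[559.5, -249.2], [569.1, -218.3], [612.8, -228.6], [605.6, -259.2]] [ 0.58675024 -0.23879992  0.297     ]
32.33941620982117 72.86702701748885
44.914076308792986 -13.278204198598516
31.389630026304605 -103.15613937237964
47.16320211105843 167.78690160153292
```

```bash
cat > g.py <<'E'
from m import *
from scipy.spatial.transform import Rotation as R
d=np.array([.922,-.3875,0]); HINGE=np.array([.5445,.2295,.09])
def need(p,rot=None):
    o=get_obs(); Rc=R.from_quat(o['tool_rot']); s=Rc.inv().apply(np.asarray(p)-o['eef_pos'])/.05
    print('t',o['clock'],'pos',o['eef_pos'].round(4),'F',o['ft_force'].round(2),'w',round(o['grip_width'],4),'q',np.round(o['joint_pos'],2))
    print('shift units(tool)',s.round(3), 'rot units', ((Rc.inv()*rot).as_rotvec()/np.radians(10)).round(3) if rot is not None else '')
E
python3 - <<'E'
from g import *
def rot_from(yaw_y,tilt=0):pass
need([.4606,.2648,.2384]); print(R.from_quat(get_obs()['tool_rot']).as_matrix().round(3))
for n in('top','scene'):
    c=load(n+'0'); vv,uu=np.mgrid[0:480,0:640]; P=depth(c,np.c_[uu.ravel(),vv.ravel()].astype(float))
    g=(np.abs(P[:,0]-.5)<.06)&(np.abs(P[:,1]-.14)<.06)&(P[:,2]>.06)&(P[:,2]<.09); print(P[g].mean(0),g.sum())
E
```

```text
t 0.1 pos [0.1828 0.4648 0.2385] F [-0.4  -0.    0.14] w 0.0853 q [1.2  0.24 0.   1.34 0.   1.57]
shift units(tool) [-6.634e+00 -1.688e+00  5.000e-03] rot units 
[[-0.931  0.366 -0.001]
 [ 0.366  0.931 -0.002]
 [ 0.    -0.002 -1.   ]]
[0.48368015 0.13344697 0.07468362] 112
[0.48938199 0.13250426 0.07414812] 103
```

send_rows(increments=[[[-0.83, -0.21, 0, 0, 0, 0], [-0.83, -0.21, 0, 0, 0, 0], [-0.83, -0.21, 0, 0, 0, 0], [-0.83, -0.21, 0, 0, 0, 0], [-0.83, -0.21, 0, 0, 0, 0], [-0.83, -0.21, 0, 0, 0, 0], [-0.83, -0.21, 0, 0, 0, 0], [-0.83, -0.21, 0, 0, 0, 0]]], grip=1)

```text
clock: 1.1
eef_pos: [0.462, 0.2645, 0.2388]
tool_rot: [0.186, 0.982, -0.0, -0.0]
ft_force: [-0.1, 0.7, -0.1]
grip_width: -0.0002
```

send_rows(increments=[[[0, 0, 0.8, 0, 0, 0], [0, 0, 0.8, 0, 0, 0], [0, 0, 0.4, 0, 0, 0], [0, 0, 0.2, 0, 0, 0], [0, 0, 0, 0, 0, 0]]])

```text
clock: 1.72
eef_pos: [0.4609, 0.2654, 0.1288]
tool_rot: [0.186, 0.982, -0.0, -0.001]
ft_force: [0.3, -0.6, 0.2]
grip_width: 0.0001
```

```bash
python3 - <<'E'
from g import *
need([.4606,.2648,.100])
c=snap('scene','s1');cv2.imwrite('pics/s1z.png',cv2.resize(c['color'][170:300,320:450,::-1],None,fx=4.5,fy=4.5))
c=snap('top','t1');cv2.imwrite('pics/t1z.png',cv2.resize(c['color'][210:340,150:280,::-1],None,fx=4.5,fy=4.5))
E
```

```text
t 1.725 pos [0.4609 0.2654 0.1288] F [ 0.28 -0.6   0.23] w 0.0001 q [ 0.52  0.38 -0.1   1.09 -0.    0.9 ]
shift units(tool) [ 0.    -0.013  0.576] rot units
```

View pics/s1z.png

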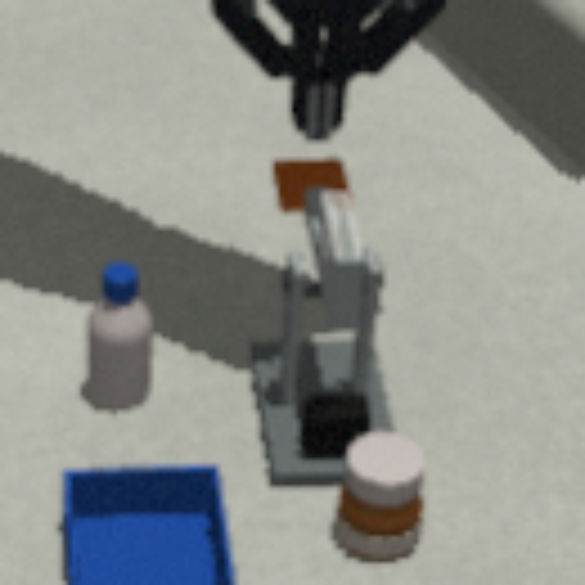

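View pics/t1z.png

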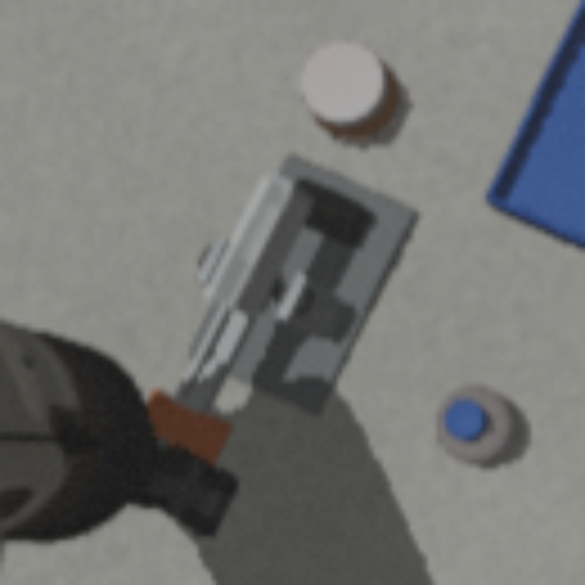

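The fingers hang over the orange tab (crop pixels 318,130 above 312,180). Now I'll press.

send_rows(increments=[[[0, 0, 0.4, 0, 0, 0], [0, 0, 0.2, 0, 0, 0], [0, 0, 0.15, 0, 0, 0], [0, 0, 0.15, 0, 0, 0], [0, 0, 0.15, 0, 0, 0], [0, 0, 0.1, 0, 0, 0], [0, 0, 0.1, 0, 0, 0], [0, 0, 0, 0, 0, 0]]])

```text
clock: 2.82
eef_pos: [0.4608, 0.2654, 0.0662]
tool_rot: [0.186, 0.982, -0.0, -0.0]
ft_force: [0.2, -0.4, 0.5]
grip_width: 0.0001
```

send_rows(increments=[[[0, 0, 0.05, 0, 0, 0], [0, 0, 0.03, 0, 0, 0], [0, 0, 0, 0, 0, 0]]])

```text
clock: 3.2
eef_pos: [0.4612, 0.2656, 0.0627]
tool_rot: [0.186, 0.982, -0.0, -0.0]
ft_force: [0.6, 0.2, -0.6]
grip_width: -0.0003
```

send_rows(increments=[[[0, 0, 0.03, 0, 0, 0], [0, 0, 0.03, 0, 0, 0], [0, 0, 0, 0, 0, 0]]])

```text
clock: 3.58
eef_pos: [0.4613, 0.2657, 0.06]
tool_rot: [0.186, 0.982, 0.0, 0.0]
ft_force: [-0.2, 0.1, 1.5]
grip_width: 0.0003
```

```bash
python3 - <<'E'
from g import *
need([.4606,.2648,.100])
c=snap('scene','s2');cv2.imwrite('pics/s2z.png',cv2.resize(c['color'][170:300,320:450,::-1],None,fx=4.5,fy=4.5))
c=snap('top','t2');cv2.imwrite('pics/t2z.png',cv2.resize(c['color'][210:340,150:280,::-1],None,fx=4.5,fy=4.5))
E
```

```text
t 3.575 pos [0.4613 0.2657 0.06  ] F [-0.16  0.06  1.52] w 0.0003 q [ 0.52  0.45 -0.19  0.93  0.    0.9 ]
shift units(tool) [ 0.006 -0.021 -0.801] rot units
```

View pics/s2z.png

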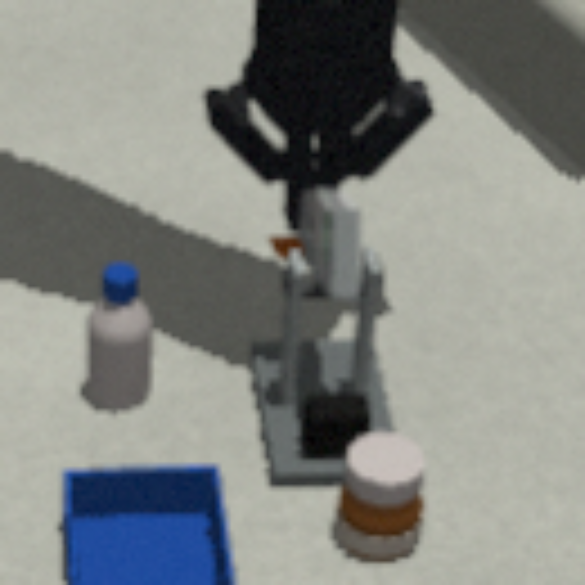

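View pics/t2z.png

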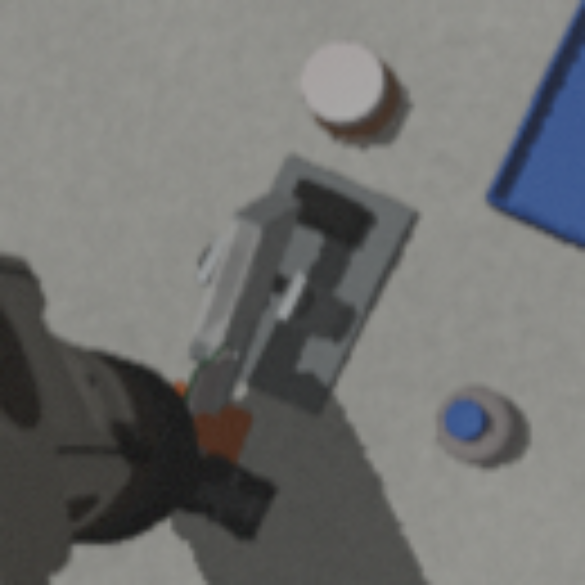

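The magazine is tipped, and the tag's green edge shows at about (205,370) in the top crop. I'll press a little more to reach the stop.

send_rows(increments=[[[0, 0, 0.03, 0, 0, 0], [0, 0, 0.03, 0, 0, 0], [0, 0, 0, 0, 0, 0]]])

```text
clock: 4.05
eef_pos: [0.4614, 0.266, 0.0592]
tool_rot: [0.186, 0.983, 0.001, 0.001]
ft_force: [-5.9, -2.4, 16.4]
grip_width: -0.0
```

At the stop. I'll retreat toward the mouth and up, then look.

send_rows(increments=[[[0, 0, -0.1, 0, 0, 0], [0.1, 0, -0.3, 0, 0, 0], [0.3, 0, -0.6, 0, 0, 0], [0.7, 0, -0.8, 0, 0, 0], [0.8, 0, -0.8, 0, 0, 0], [0.8, 0, -0.4, 0, 0, 0], [0.8, 0, 0, 0, 0, 0], [0, 0, 0, 0, 0, 0]]], grip=1)

```text
clock: 5.05
eef_pos: [0.2963, 0.3302, 0.2077]
tool_rot: [0.184, 0.983, 0.0, 0.0]
ft_force: [0.3, -0.1, 0.3]
grip_width: 0.0003
```

```bash
python3 - <<'E'
from g import *
need([.4606,.2648,.100])
c=snap('scene','s3');cv2.imwrite('pics/s3z.png',cv2.resize(c['color'][190:270,350:430,::-1],None,fx=7.4,fy=7.4,interpolation=cv2.INTER_CUBIC))
c=snap('top','t3');cv2.imwrite('pics/t3z.png',cv2.resize(c['color'][240:320,165:245,::-1],None,fx=7.4,fy=7.4,interpolation=cv2.INTER_CUBIC))
E
```

```text
t 5.05 pos [0.2963 0.3302 0.2077] F [ 0.26 -0.14  0.34] w 0.0003 q [ 0.84  0.15 -0.2   1.23  0.    1.21]
shift units(tool) [-3.536 -0.031  2.153] rot units
```

View pics/s3z.png

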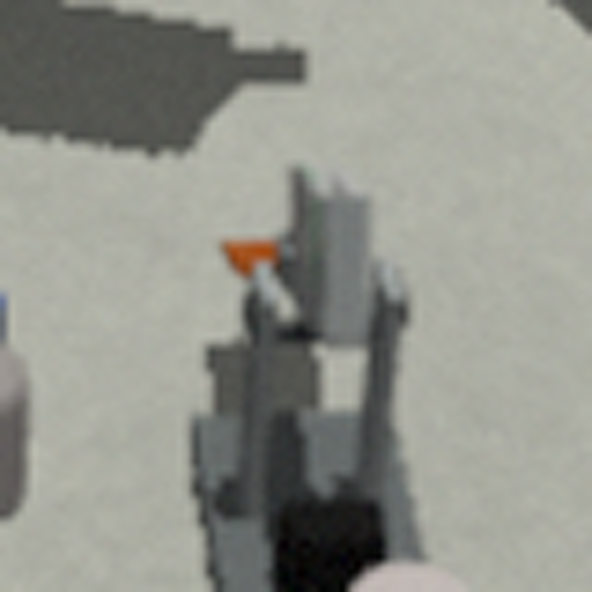

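View pics/t3z.png

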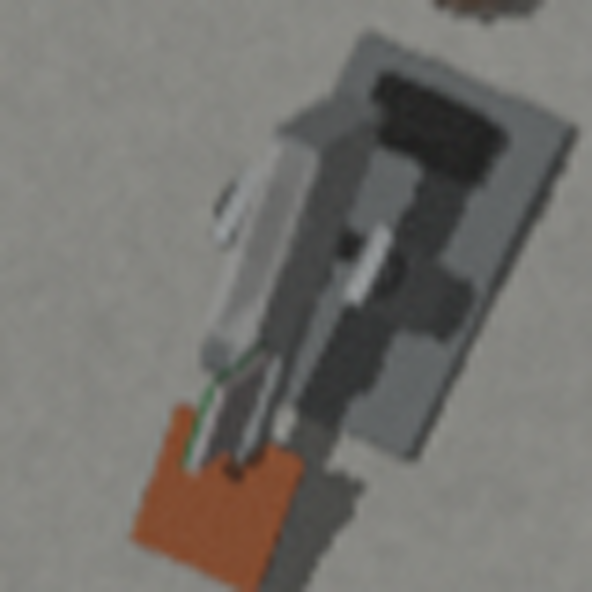

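```bash
cat >> g.py <<'E'
ey=np.array([.3875,.922,0]); ez=np.array([0,0,1.])
t=.45; mx=np.cos(t)*d+np.sin(t)*ez; mz=-np.sin(t)*d+np.cos(t)*ez
def M(x,y,z,hh=HINGE): return hh+(x*mx+y*ey+z*mz)/1000
E
python3 - <<'E'
from g import *
for n,x0,y0,k in(('s3',350,190,7.4),('t3',165,240,7.4)):
    c=load(n); im=cv2.imread('pics/%sz.png'%n)
    top=[M(x,y,36) for x,y in((-60,-2.5),(-34,-2.5),(-34,2.5),(-60,2.5))]
    tab=[M(x,y,1) for x,y in((-67,-20),(-67,20),(-109,20),(-109,-20))]
    tube=[M(x,y,45) for x,y in((-16,-7),(44,-7),(44,7),(-16,7))]
    for P,col in((top,(0,0,255)),(tab,(255,255,0)),(tube,(0,255,255))):
        uv=((proj(c,P)+.5-[x0,y0])*k).astype(np.int32); cv2.polylines(im,[uv.reshape(-1,1,2)],True,col,1)
    cv2.imwrite('pics/%sq.png'%n,im)
a=cv2.imread('pics/s3q.png');b=cv2.imread('pics/t3q.png');cv2.imwrite('pics/q.png',cv2.resize(np.hstack([a,b]),None,fx=.67,fy=.67))
E
```

```text
(no output)
```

View pics/q.png

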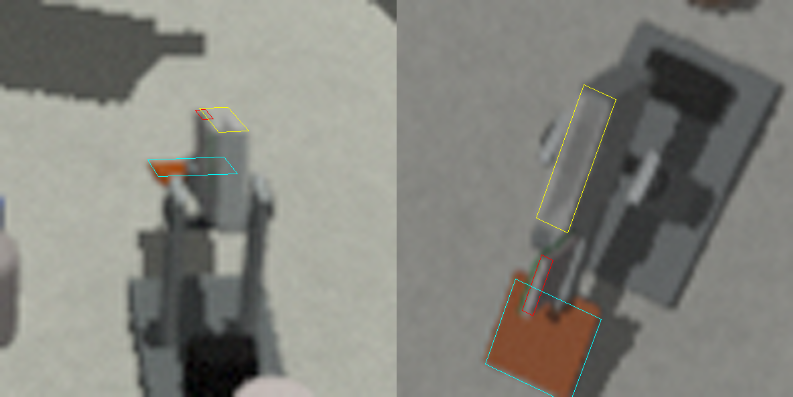

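View pics/t3q.png

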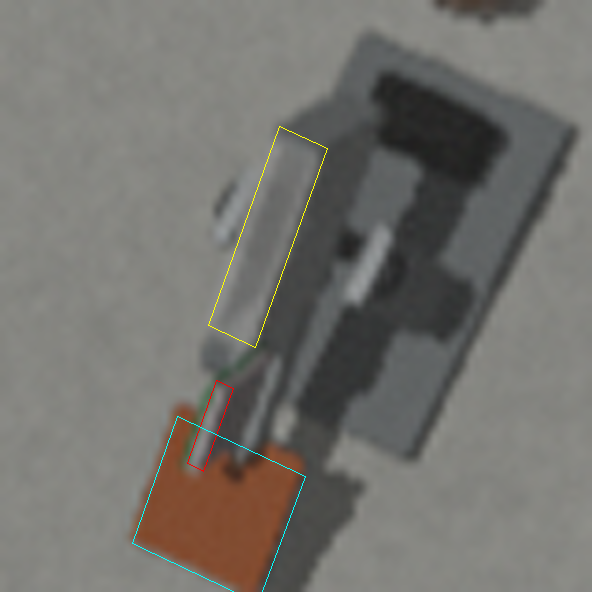

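```bash
cat >> g.py <<'E'
RG=R.from_matrix(np.c_[-mx,ey,-mz])
PG=M(-47,0,21)
E
python3 - <<'E'
from g import *
print(PG,M(-47,0,101)); need(M(-47,0,101),RG)
E
```

```text
[0.49705822 0.24943892 0.08846601] [0.46497516 0.26292286 0.16050178]
t 5.15 pos [0.2983 0.3298 0.2072] F [ 0.15 -0.05  0.3 ] w 0.0001 q [ 0.84  0.15 -0.19  1.23 -0.    1.21]
shift units(tool) [-3.591 -0.028  0.935] rot units [ 0.034 -2.574  0.135]
```

send_rows(increments=[[[0, 0, 0, 0.01, -0.65, 0.03], [0, 0, 0, 0.01, -0.65, 0.03], [0, 0, 0, 0.01, -0.65, 0.03], [0, 0, 0, 0.01, -0.63, 0.03], [0, 0, 0, 0, 0, 0]]], grip=0)

```text
clock: 5.78
eef_pos: [0.2979, 0.3295, 0.2058]
tool_rot: [0.191, 0.956, -0.046, 0.218]
ft_force: [-0.8, -0.3, 0.9]
grip_width: 0.0854
```

```bash
python3 - <<'E'
from g import *
need(M(-47,0,101),RG)
E
```

```text
t 5.775 pos [0.2979 0.3295 0.2058] F [-0.77 -0.25  0.92] w 0.0854 q [ 1.13  0.12 -0.31  1.12 -0.45  1.52]
shift units(tool) [-2.847  0.062  2.378] rot units [-0.019 -0.004  0.027]
```

send_rows(increments=[[[-0.57, 0.01, 0.48, 0, 0, 0], [-0.57, 0.01, 0.48, 0, 0, 0], [-0.57, 0.01, 0.48, 0, 0, 0], [-0.57, 0.01, 0.47, 0, 0, 0], [-0.57, 0.02, 0.47, 0, 0, 0.03], [0, 0, 0, 0, 0, 0]]])

```text
clock: 6.52
eef_pos: [0.4681, 0.2604, 0.1612]
tool_rot: [0.197, 0.955, -0.045, 0.218]
ft_force: [-0.4, 0.0, 0.6]
grip_width: 0.0854
```

```bash
python3 - <<'E'
from g import *
need(PG,RG)
c=snap('scene','s4');cv2.imwrite('pics/s4z.png',cv2.resize(c['color'][150:270,340:460,::-1],None,fx=5,fy=5,interpolation=cv2.INTER_CUBIC))
E
```

```text
t 6.525 pos [0.4681 0.2604 0.1612] F [-0.36  0.03  0.58] w 0.0854 q [ 0.73  0.22 -0.32  0.83 -0.4   1.09]
shift units(tool) [0.075 0.029 1.579] rot units [-0.022 -0.004 -0.047]
```

View pics/s4z.png

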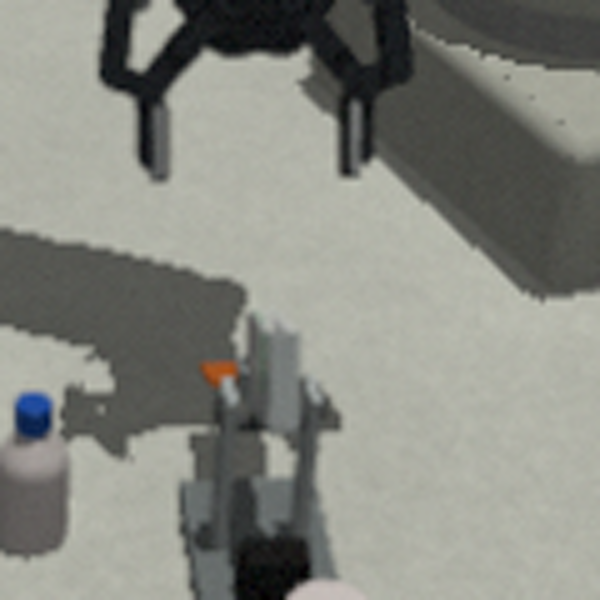

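The open fingers (155 and 352) straddle the tag (about 258). I'll move in along the tool axis and close.

send_rows(increments=[[[0.02, 0.01, 0.4, 0, 0, -0.02], [0.02, 0.01, 0.4, 0, 0, -0.02], [0.02, 0.01, 0.3, 0, 0, 0], [0.01, 0, 0.25, 0, 0, 0], [0, 0, 0.18, 0, 0, 0], [0, 0, 0, 0, 0, 0], [0, 0, 0, 0, 0, 0]]])

```text
clock: 7.45
eef_pos: [0.4941, 0.2526, 0.0917]
tool_rot: [0.191, 0.956, -0.045, 0.219]
ft_force: [-0.9, 0.6, 0.5]
grip_width: 0.0855
```

```bash
python3 - <<'E'
from g import *
need(PG,RG)
c=snap('scene','s5');cv2.imwrite('pics/s5z.png',cv2.resize(c['color'][150:270,340:460,::-1],None,fx=5,fy=5,interpolation=cv2.INTER_CUBIC))
E
```

```text
t 7.45 pos [0.4941 0.2526 0.0917] F [-0.92  0.62  0.51] w 0.0855 q [ 0.68  0.33 -0.39  0.63 -0.39  1.03]
shift units(tool) [-0.042 -0.037  0.093] rot units [-0.004  0.003  0.021]
```

View pics/s5z.png

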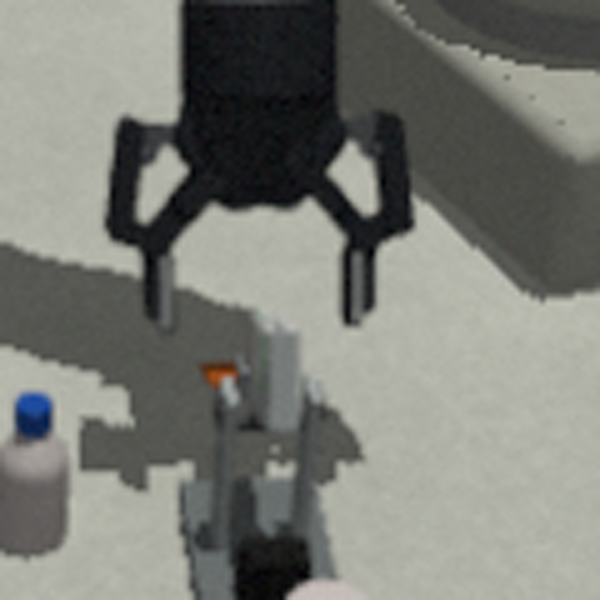

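send_rows(increments=[[[-0.04, -0.03, 0.09, 0, 0, 0.02], [0, 0, 0, 0, 0, 0]]])

```text
clock: 7.75
eef_pos: [0.4969, 0.2493, 0.0881]
tool_rot: [0.193, 0.956, -0.045, 0.219]
ft_force: [0.9, 1.0, 0.2]
grip_width: 0.0852
```

send_rows(increments=[[[0, 0, 0, 0, 0, 0], [0, 0, 0, 0, 0, 0], [0, 0, 0, 0, 0, 0], [0, 0, 0, 0, 0, 0], [0, 0, 0, 0, 0, 0]]], grip=1)

```text
clock: 8.38
eef_pos: [0.4969, 0.2497, 0.0883]
tool_rot: [0.193, 0.956, -0.045, 0.219]
ft_force: [-0.7, -0.8, 0.9]
grip_width: 0.0035
```

```bash
python3 - <<'E'
from g import *
need(PG,RG)
c=snap('scene','s6');cv2.imwrite('pics/s6z.png',cv2.resize(c['color'][150:270,340:460,::-1],None,fx=5,fy=5,interpolation=cv2.INTER_CUBIC))
c=snap('top','t6');cv2.imwrite('pics/t6z.png',cv2.resize(c['color'][240:320,165:245,::-1],None,fx=7.4,fy=7.4,interpolation=cv2.INTER_CUBIC))
E
```

```text
t 8.375 pos [0.4969 0.2497 0.0883] F [-0.7  -0.78  0.93] w 0.0035 q [ 0.67  0.33 -0.39  0.62 -0.39  1.02]
shift units(tool) [-0.005 -0.004 -0.001] rot units [-0.005  0.003  0.002]
```

View pics/s6z.png

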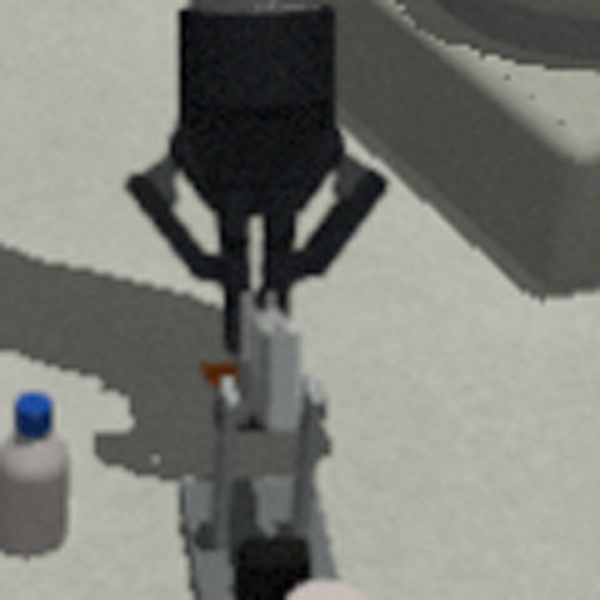

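View pics/t6z.png

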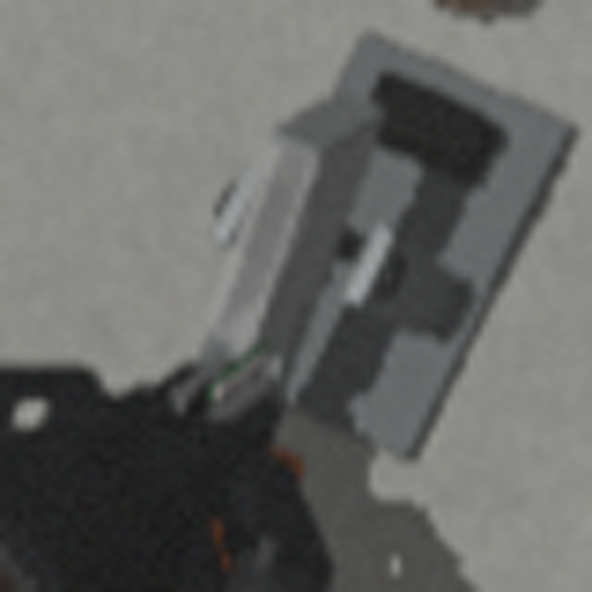

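The opening stopped at 3.5 mm, not shut, and the tag's back edge shows between the fingers at (240,378). I'll draw it out along the tool axis.

send_rows(increments=[[[0, 0, -0.1, 0, 0, 0], [0, 0, -0.2, 0, 0, 0], [0, 0, -0.4, 0, 0, 0], [0, 0, -0.6, 0, 0, 0], [0, 0, -0.6, 0, 0, 0], [0, 0, -0.6, 0, 0, 0], [0, 0, 0, 0, 0, 0]]])

```text
clock: 9.35
eef_pos: [0.4472, 0.2725, 0.2036]
tool_rot: [0.192, 0.955, -0.042, 0.22]
ft_force: [-0.4, -0.9, -0.9]
grip_width: 0.0038
```

```bash
cat >> g.py <<'E'
yc=np.radians(-12.5); cy_=np.array([np.cos(yc),np.sin(yc),0]); cx_=np.array([np.sin(yc),-np.cos(yc),0])
# tool at chute: x=-tagx=-cy, y=tag y=-cx, z down
RC=R.from_matrix(np.c_[-cy_,-cx_,-ez]); MOUTH=np.array([.5855,-.2377,.297])
E
python3 - <<'E'
from g import *
o=get_obs();p=o['eef_pos']
print(np.linalg.det(RC.as_matrix())); need([p[0],p[1],.36],RC)
c=snap('scene','s7');cv2.imwrite('pics/s7z.png',cv2.resize(c['color'][130:250,340:460,::-1],None,fx=5,fy=5,interpolation=cv2.INTER_CUBIC))
c=snap('top','t7');cv2.imwrite('pics/t7z.png',cv2.resize(c['color'][220:340,135:255,::-1],None,fx=5,fy=5,interpolation=cv2.INTER_CUBIC))
E
```

```text
0.9999999999999997
t 9.35 pos [0.4472 0.2725 0.2036] F [-0.38 -0.88 -0.92] w 0.0038 q [ 0.78  0.17 -0.27  0.94 -0.41  1.13]
shift units(tool) [-1.367  0.012 -2.814] rot units [-0.209  2.587 -1.009]
```

View pics/s7z.png

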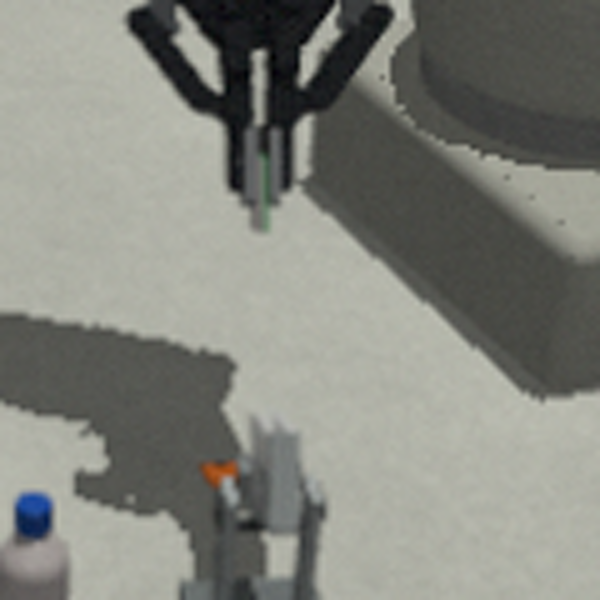

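View pics/t7z.png

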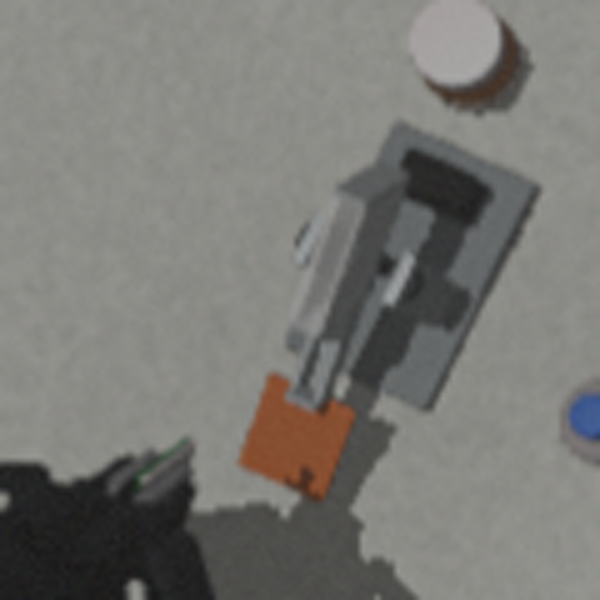

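The tag is held upright between the pads (at 262,190) with green toward +y. I'll raise it, then turn it upright.

send_rows(increments=[[[-0.23, 0, -0.47, 0, 0, 0], [-0.23, 0, -0.47, 0, 0, 0], [-0.23, 0, -0.47, 0, 0, 0], [-0.23, 0, -0.47, 0, 0, 0], [-0.23, 0, -0.47, 0, 0, 0], [-0.23, 0, -0.46, 0, 0, 0], [0, 0, 0, 0, 0, 0]]])

```text
clock: 10.32
eef_pos: [0.4485, 0.2708, 0.3578]
tool_rot: [0.193, 0.955, -0.044, 0.219]
ft_force: [0.0, -0.1, -1.0]
grip_width: 0.0041
```

send_rows(increments=[[[0, 0, 0, -0.04, 0.52, -0.2], [0, 0, 0, -0.04, 0.52, -0.2], [0, 0, 0, -0.04, 0.52, -0.2], [0, 0, 0, -0.04, 0.52, -0.2], [0, 0, 0, -0.04, 0.51, -0.2], [0, 0, 0, 0, 0, 0]]])

```text
clock: 11.08
eef_pos: [0.4486, 0.2696, 0.3541]
tool_rot: [0.112, 0.994, -0.004, -0.004]
ft_force: [0.3, -0.1, 0.1]
grip_width: 0.0038
```

```bash
python3 - <<'E'
from g import *
need(MOUTH+[0,0,.07],RC)
E
```

```text
t 11.075 pos [0.4486 0.2696 0.3541] F [ 0.34 -0.1   0.12] w 0.0038 q [ 0.54  0.28  0.36  1.66 -0.    0.77]
shift units(tool) [-4.928 -9.283 -0.202] rot units [-0.054 -0.038 -0.037]
```

send_rows(increments=[[[-0.3, -0.58, -0.03, -0.01, 0, 0], [-0.31, -0.58, -0.03, -0.01, 0, 0], [-0.31, -0.58, -0.03, -0.01, 0, 0], [-0.31, -0.58, -0.03, 0, 0, 0], [-0.31, -0.58, -0.02, 0, 0, 0], [-0.31, -0.58, -0.01, 0, 0, 0], [-0.31, -0.58, -0.01, 0, 0, 0], [-0.31, -0.58, -0.01, 0, 0, 0]]])

```text
clock: 12.08
eef_pos: [0.5168, 0.0165, 0.3646]
tool_rot: [0.111, 0.994, -0.001, -0.002]
ft_force: [0.4, 0.6, -0.6]
grip_width: 0.0036
```

send_rows(increments=[[[-0.31, -0.58, 0, 0, 0, 0], [-0.31, -0.58, 0, 0, 0, 0], [-0.31, -0.58, 0, 0, 0, 0], [-0.31, -0.58, 0, 0, 0, 0], [-0.31, -0.58, 0, 0, 0, 0], [-0.31, -0.58, 0, 0, 0, 0], [-0.2, -0.4, 0, 0, 0, 0], [0, 0, 0, 0, 0, 0]]])

```text
clock: 13.08
eef_pos: [0.5749, -0.1956, 0.3636]
tool_rot: [0.112, 0.994, -0.0, -0.003]
ft_force: [0.5, -0.0, 0.5]
grip_width: 0.0042
```

```bash
python3 - <<'E'
from g import *
need(MOUTH+[0,0,.06],RC)
E
```

```text
t 13.075 pos [ 0.5749 -0.1956  0.3636] F [ 0.54 -0.01  0.52] w 0.0042 q [-0.33  0.48  0.67  1.77 -0.   -0.1 ]
shift units(tool) [-0.395 -0.773  0.13 ] rot units [-0.006 -0.032 -0.033]
```

send_rows(increments=[[[-0.2, -0.4, 0, 0, -0.03, -0.03], [-0.19, -0.37, 0, 0, 0, 0], [0, 0, 0.1, 0, 0, 0], [0, 0, 0, 0, 0, 0], [0, 0, 0, 0, 0, 0]]])

```text
clock: 13.7
eef_pos: [0.5855, -0.2353, 0.3606]
tool_rot: [0.107, 0.994, -0.0, 0.001]
ft_force: [0.1, -0.2, -0.2]
grip_width: 0.004
```

```bash
python3 - <<'E'
from g import *
need(MOUTH+[0,0,.02],RC)
c=snap('scene','s8');cv2.imwrite('pics/s8z.png',cv2.resize(c['color'][150:270,130:250,::-1],None,fx=5,fy=5,interpolation=cv2.INTER_CUBIC))
c=snap('top','t8');cv2.imwrite('pics/t8z.png',cv2.resize(c['color'][190:310,400:520,::-1],None,fx=5,fy=5,interpolation=cv2.INTER_CUBIC))
E
```

```text
t 13.7 pos [ 0.5855 -0.2353  0.3606] F [ 0.08 -0.18 -0.24] w 0.004 q [-0.38  0.53  0.75  1.78 -0.   -0.17]
shift units(tool) [-0.008 -0.046  0.872] rot units [-0.002  0.009  0.017]
```

View pics/s8z.png

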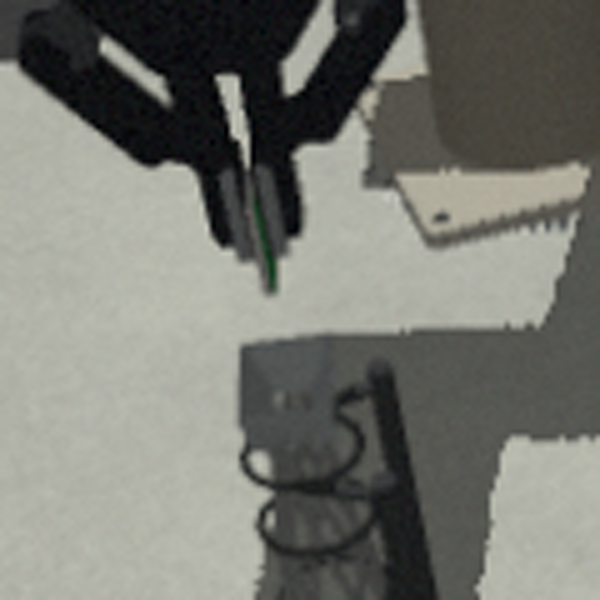

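View pics/t8z.png

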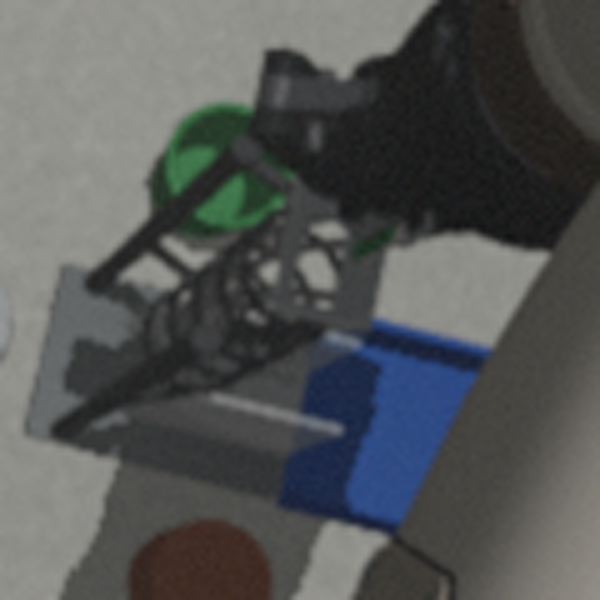

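```bash
python3 - <<'E'
from g import *
o=get_obs();p=o['eef_pos'];Rc=R.from_quat(o['tool_rot'])
# tag-bottom corners, tool frame
Q=[Rc.apply(np.array([x,y,21])/1000)+p for x,y in((-13,-2.5),(13,-2.5),(13,2.5),(-13,2.5))]
for n,x0,y0 in(('s8',130,150),('t8',400,190)):
    c=load(n); im=cv2.imread('pics/%sz.png'%n)
    top=[Rc.apply(np.array([x,y,-15])/1000)+p for x,y in((-13,-2.5),(13,-2.5),(13,2.5),(-13,2.5))]
    F=[MOUTH+(a*cx_*15+b*cy_*22)/1000 for a,b in((-1,-1),(1,-1),(1,1),(-1,1))]
    for P,col in((Q,(0,0,255)),(top,(0,255,255)),(F,(255,255,0))):
        uv=((proj(c,P)+.5-[x0,y0])*5).astype(np.int32); cv2.polylines(im,[uv.reshape(-1,1,2)],True,col,1)
    cv2.imwrite('pics/%sq.png'%n,im)
a=cv2.imread('pics/s8q.png')[100:450,100:450];b=cv2.imread('pics/t8q.png')[100:450,150:500];cv2.imwrite('pics/q8.png',np.hstack([a,b]))
E
```

```text
(no output)
```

View pics/q8.png

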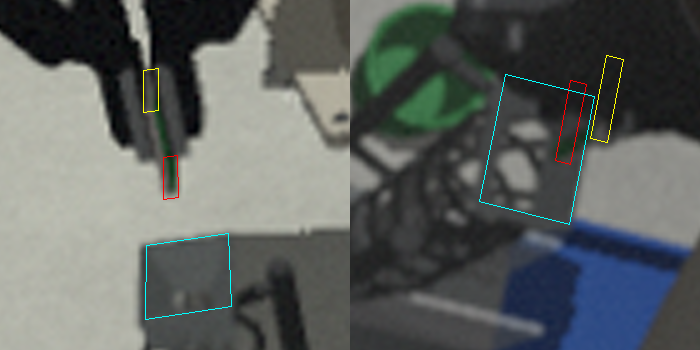

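The outlines agree to about 1 px, so the tag sits where I computed it. I'll centre it and lower until its foot is inside the funnel.

send_rows(increments=[[[0, -0.04, 0.3, 0, 0, 0.01], [0, 0, 0.3, 0, 0, 0], [0, 0, 0.2, 0, 0, 0], [0, 0, 0.15, 0, 0, 0], [0, 0, 0, 0, 0, 0], [0, 0, 0, 0, 0, 0]]])

```text
clock: 14.55
eef_pos: [0.5855, -0.2386, 0.3135]
tool_rot: [0.109, 0.994, -0.0, 0.001]
ft_force: [-0.9, 0.9, 0.5]
grip_width: 0.0036
```

```bash
python3 - <<'E'
from g import *
need(MOUTH+[0,0,.0105],RC)
c=snap('scene','s9');cv2.imwrite('pics/s9z.png',cv2.resize(c['color'][150:270,130:250,::-1],None,fx=5,fy=5,interpolation=cv2.INTER_CUBIC))
E
```

```text
t 14.55 pos [ 0.5855 -0.2386  0.3135] F [-0.89  0.85  0.51] w 0.0036 q [-0.39  0.51  0.59  1.65 -0.   -0.17]
shift units(tool) [0.005 0.018 0.12 ] rot units [-0.004  0.015 -0.   ]
```

View pics/s9z.png

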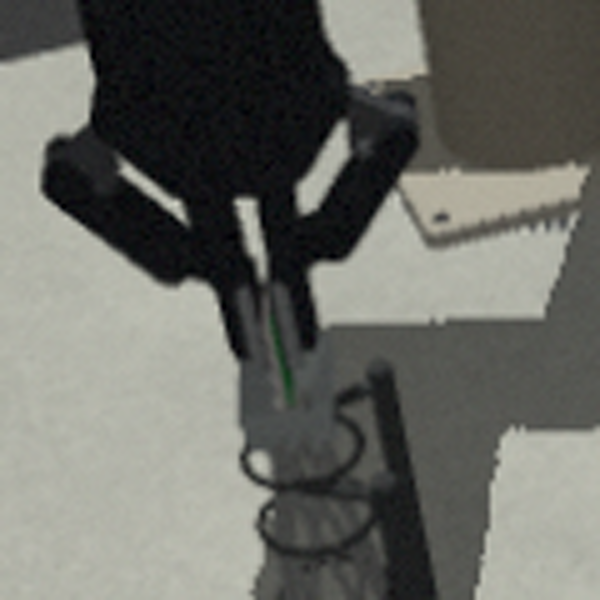

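The tag's foot (290,405) is inside the funnel with its green face towards the columns. I'll lower it 5 mm, correct 1 mm and release.

send_rows(increments=[[[0, 0.02, 0.1, 0, 0, 0], [0, 0, 0, 0, 0, 0], [0, 0, 0, 0, 0, 0]]])

```text
clock: 14.98
eef_pos: [0.5855, -0.2376, 0.3079]
tool_rot: [0.109, 0.994, -0.0, 0.001]
ft_force: [-0.9, 0.1, 0.1]
grip_width: 0.0037
```

send_rows(increments=[[[0, 0, 0, 0, 0, 0], [0, 0, 0, 0, 0, 0], [0, 0, 0, 0, 0, 0], [0, 0, 0, 0, 0, 0], [0, 0, 0, 0, 0, 0]]], grip=0)

```text
clock: 15.6
eef_pos: [0.5856, -0.2376, 0.3079]
tool_rot: [0.109, 0.994, -0.0, 0.001]
ft_force: [-0.1, -0.6, -0.6]
grip_width: 0.0852
```

send_rows(increments=[[[0, 0, -0.5, 0, 0, 0], [0, 0, -0.8, 0, 0, 0], [0.8, 0, 0, 0, 0, 0], [0.8, 0, 0, 0, 0, 0], [0.8, 0, 0, 0, 0, 0], [0.8, 0.5, 0, 0, 0, 0], [0.5, 0.5, 0, 0, 0, 0], [0, 0, 0, 0, 0, 0]]])

```text
clock: 16.6
eef_pos: [0.4144, -0.1474, 0.3738]
tool_rot: [0.108, 0.994, -0.001, 0.002]
ft_force: [0.8, 0.4, 0.8]
grip_width: 0.0853
```

```bash
python3 - <<'E'
from g import *
need(MOUTH)
c=snap('scene','s10');cv2.imwrite('pics/s10z.png',cv2.resize(c['color'][200:370,110:280,::-1],None,fx=3.5,fy=3.5,interpolation=cv2.INTER_CUBIC))
c=snap('top','t10');cv2.imwrite('pics/t10z.png',cv2.resize(c['color'][190:330,390:530,::-1],None,fx=4.2,fy=4.2,interpolation=cv2.INTER_CUBIC))
E
```

```text
t 16.6 pos [ 0.4144 -0.1474  0.3738] F [0.83 0.37 0.82] w 0.0853 q [-0.34  0.1   0.18  1.65 -0.   -0.13]
shift units(tool) [-3.724 -1.028  1.549] rot units
```

View pics/s10z.png

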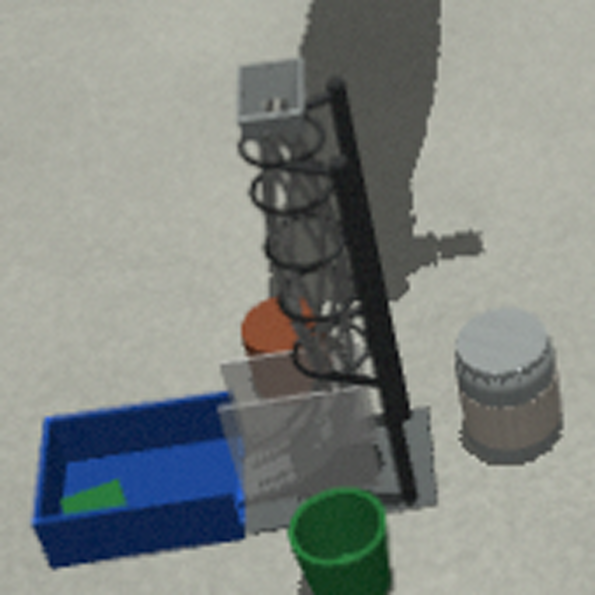

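View pics/t10z.png

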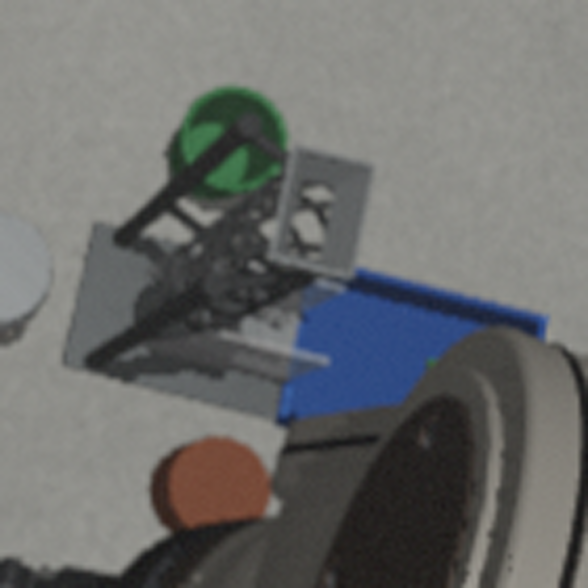

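The tag lies green up in the pan (scene crop 95,497), but the arm hides it from above. I'll move aside and check that it is flat and where it lies.

send_rows(increments=[[[0, 0.8, 0, 0, 0, 0], [0, 0.8, 0, 0, 0, 0], [0, 0.8, 0, 0, 0, 0], [0, 0.8, 0, 0, 0, 0], [0, 0.8, 0, 0, 0, 0], [0, 0.5, 0, 0, 0, 0], [0, 0, 0, 0, 0, 0], [0, 0, 0, 0, 0, 0]]])

```text
clock: 17.7
eef_pos: [0.4649, 0.0703, 0.372]
tool_rot: [0.109, 0.994, -0.001, 0.0]
ft_force: [-0.1, -0.1, 0.8]
grip_width: 0.0855
```

```bash
python3 - <<'E'
from g import *
need(MOUTH)
PAN=MOUTH+.1275*cx_; PAN[2]=.004
for n,roi in(('scene',(120,330,40,30)),('top',(455,250,70,60))):
    c=snap(n,n+'11'); m=mask(c,(45,80,40),(90,255,255)); k=big(m,roi)
    mm=np.zeros_like(m);cv2.drawContours(mm,[k],-1,1,-1); v,u=np.nonzero(cv2.erode(mm,np.ones((3,3),np.uint8))); P=depth(c,np.c_[u,v].astype(float))
    A=np.c_[P[:,:2]-P[:,:2].mean(0),np.ones(len(P))]; co=np.linalg.lstsq(A,P[:,2],rcond=None)[0]
    cen=P.mean(0); print(n,len(P),'centre in pan',(cen-PAN)@cx_,(cen-PAN)@cy_,cen[2]-.004,'tilt',np.hypot(*co[:2]),rect(onz(c,k.reshape(-1,2),.009)))
    x,y,w,h=(110,300,90,70) if n=='scene' else (440,240,90,70)
    cv2.imwrite('pics/%s11z.png'%n,cv2.resize(c['color'][y:y+h,x:x+w,::-1],None,fx=6,fy=6,interpolation=cv2.INTER_CUBIC))
E
```

```text
t 17.7 pos [0.4649 0.0703 0.372 ] F [-0.1  -0.07  0.82] w 0.0855 q [ 0.15  0.16  0.25  1.66 -0.    0.37]
shift units(tool) [-3.69  -5.488  1.511] rot units 
scene 54 centre in pan 0.03297162725557604 -0.0029525784094862357 0.005093411651835878 tilt 0.16960924743175432 ((548.9126586914062, -395.8958740234375), (20.372089385986328, 36.16117858886719), 0.6092081069946289)
top 138 centre in pan 0.0317410350190617 0.0014404422758480843 0.004781667576532632 tilt 0.019555630461084016 ((552.9114379882812, -393.2391662597656), (24.205209732055664, 35.976688385009766), 1.5971481800079346)
```

View pics/top11z.png

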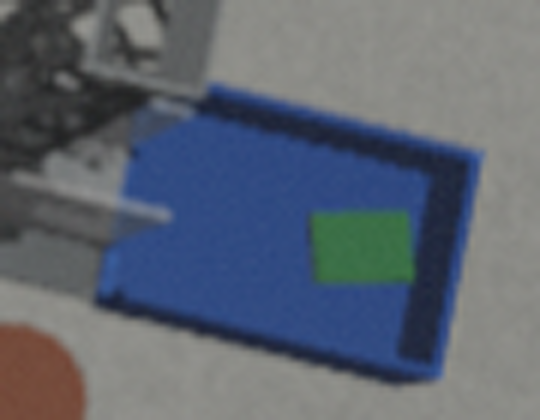

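The whole green face lies flat on the pan floor at (363,247). Seen from above, it is at +32 mm along and 1 mm across, with its top 5 mm above the floor and a tilt of 0.02 rad. I'm handing it in.

```bash
python3 -c "
from workcell import *
print(job_done())"
```

```text
the job is handed in; nothing more can be done
None
```

The tag now lies flat and green face up in the blue pan, and I handed the job in at about 18 s of the 51 s allowed.

I pressed the orange tab down to the stop, where the wrist force read about 16 N. The tag slid out to the mouth, and I gripped it in line with the tipped trough. I then raised it upright, turned it to match the slot with green facing away from the pan, and released it with its foot inside the chute's funnel.

- **Position:** the top camera puts the tag at +32 mm along and +1 mm across from the pan's centre, with its top face about 5 mm above the floor.
- **Flatness:** the two cameras disagree. The top view gives a tilt of 0.02 rad. The scene view gives 0.17 rad, from only 54 coarse depth pixels, so I trusted the top view; both are under the 0.2 rad limit.
- **Grip reading:** the opening read 3.5–4 mm on the 5 mm tag, but the pictures showed it firmly held.
- **Bystanders and arm:** I did not measure how far the bystanders moved, but no picture showed one shifted. The arm was clear of everything at the end.

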